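# Sweep the orange switch bank off

### The job

Work is over: switch off all three toggle levers of the orange switch bank in one drag of a closed fingertip along the row, from the end with the green dot to the end with the black dot, so that every lever tips over and lies down. Once the first lever is over, keep the fingertip down at the levers until the last one is over too. Do not touch the blue and the white bank, they stay on.

Things in the scene. Friction and masses are not known exactly. Their poses are not given: they have to be found in the camera images.
- orange_bank: Fixed grey switch box, orange top plate, 3 orange toggle levers in a row along its own y axis; 66 x 200 x 34 mm (own x, y, z); origin: centre of its underside, on the bench. Lever pivots at y = -50, 0, 50 mm, x = 0, z = 36 mm. Standing (on) levers reach z = 80 mm. Green dot on the plate at the -y end (lever 1), black dot at the +y end (lever 3).
- blue_bank: A like fixed switch box, same size, blue top plate and levers, all on; must not be touched. Origin: centre of its underside, row along its own y axis, levers reach z = 80 mm. (Round the bench: a tall leaning panel, top at z = 0.35 m, fills y > 0.44 m up to x = 0.475 m; shelves begin at x = 0.65 m, a clamp bar runs before them.)
- white_bank: A like fixed switch box, same size, white top plate and levers, all on; must not be touched. Origin: centre of its underside, row along its own y axis, levers reach z = 80 mm.
- orange_bank_lever1 (a joint): Orange lever nearest the green dot, 45 mm long; paddle 11 mm wide (across the row), 8 mm thick. 0 = on: leans 0.35 rad to the box's -y, against a stop. 1.6 = off: lies 1.25 rad past upright to +y, top then at z = 54 mm. Weighted: light to push (under 1 N), past about 0.6 it drops over by itself. A fingertip moving to +y with its end at z = 60 to 70 mm tips it and passes over it.
- orange_bank_lever2 (a joint): Second orange lever from the green dot, like lever 1: 0 = on, 1.6 rad = off
- orange_bank_lever3 (a joint): Orange lever nearest the black dot, like lever 1: 0 = on, 1.6 rad = off

How it is judged (in metres and radians):
On the way, in this order (a step that is already met when the one before it is completed fails the run):
1. lever 1 is off while lever 3 is still on (value of joint orange_bank_lever1 above 1.3 rad and value of joint orange_bank_lever3 below 0.3 rad).
2. all three orange levers are off (value of joint each of orange_bank_lever1, orange_bank_lever2, orange_bank_lever3 above 1.3 rad), for 0.1 s.
At the end, for the whole second after the job is handed in: All three orange levers lie over, off: each joint above 1.3 rad (all of step 2); the robot touches nothing.
It fails at once if the blue or the white bank is touched (over 0.5 N) (contact force between any of the fingers, the arm and blue_bank above 0.5 N or contact force between any of the fingers, the arm and white_bank above 0.5 N).
It fails at once if after lever 1 but before lever 3 is over, the fingertips rise 25 mm above the standing levers (value of joint orange_bank_lever1 above 0.7 rad and value of joint orange_bank_lever3 below 0.7 rad and z of the grasp point in the frame of orange_bank above 0.125 m).
It also fails if it takes over 34 s, if anything falls off the work surface, if the arm or the gripper's body presses on something with over 40 N, if the wrist force passes 120 N, or if a joint passes its speed limit or range.

### The arm

A 6-joint arm with a two-finger parallel gripper is mounted at the origin on a cart in front of the work surface, level with it; the furniture and walls round the work are solid. World frame = base frame: x ahead of the robot, y to its left, z up, the work surface at z = 0. Lengths are in mm, angles in rad, forces in N, time in s.
With the tool pointing down it reaches from about 350 to 775 mm from the base axis. Payload 7.3 kg.
Tool frame: the origin (TCP) lies at the very end of the fingers, on their centre line; the grasp point (between the pads) lies 19 mm behind it; z points along the fingers, y is the line along which they close (so a half turn about z gives the same grasp; the last joint's range is limited). The gripper opens to 92 mm and grips with 3 to 60 N. Pads are 19 mm wide; open, the fingers measure 130 mm over their backs; the gripper's body (75 mm by 190 mm) begins 47 mm behind the grasp point.
Start: joints at [1.2, 0.342, 1.524, -0, 1.275, -0.146], TCP at [117.012, 511.814, 226.741] pointing down, gripper open.
Joint ranges: [-2.53, 2.53], [-0.77, 2.02], [0.04, 2.7], [-1, 4.14], [0.28, 2.66], [-3.11, 3.11]. Speed limits (rad/s): [2.57, 2.57, 3.14, 3.14, 3.14, 3.14].

### API

Orientations are given as [roll, pitch, yaw] about the fixed x, y, z axes, in that order (R = Rz(yaw) Ry(pitch) Rx(roll)).
In Python, from plant import bot gives the robot as it stands.
- The arm moves only by the tool send_rows, never from a script. Its argument "rows" is a list of rows, each an object of numbers: "x", "y", "z": the shift along the tool's x, y, z in units of 0.2 m (1.0 is 0.2 m); "ax", "ay", "az": the turn, a rotation vector about the tool's x, y, z in units of 60 degrees (1.0 is 60 degrees); "jaw": the opening, from -1 (shut) to 1 (fully open), so that 0 is half open. In form: [{"x": .., "y": .., "z": .., "ax": .., "ay": .., "az": .., "jaw": ..}, ...]. A call has exactly 10 rows; each row is the pose to reach, as a shift and turn from the pose commanded when the call began, along the tool's axes at that moment; what a row does not reach only later rows make up. A row lasts 1/8 s, in which the tool goes at most 62.5 mm and 10.7 degrees, less where a joint would pass 70% of its speed; a pose out of reach is approached as far as the arm can. A call with a number of a shift or a turn outside -1 to 1 is refused whole. A call with a gripper value outside its range is refused whole. The fingers move at their own pace and stop on an object; the grip force is fixed at half the most. Time passes only in rows, so rows that repeat a pose let the fingers close, or fill a call up. It gives the time, the measured TCP pose, the force, the opening and the grip force at its end, in the units of the state.
- bot.get_obs(): the state, without advancing time (a new reading comes with each control period).
- bot.capture(name): name is "scene" or "side" or "wrist"; returns (picture, depth): 420x560x3 uint8, red, green, blue; 420x560 float32, mm along the optical axis (not along the pixel's ray), 0 where there is no reading.
- bot.camera_model(name): a dict with "vertical_fov" (degrees; the focal length in pixels is half the picture's height over the tangent of half this angle, whatever the lens; pixels are square), "cx", "cy" (the principal point, pixels), "k1" (the pictures are not rectified: a ray, as slopes to the right and down, at radius r is drawn at 1 + k1 r^2 times it, then the intrinsics apply), "R" (3x3) and "t" (3): a world point X has camera coordinates R X + t; the wrist camera has in their place "T_tool_cam" (4x4, takes a point from camera to tool coordinates, whose origin is the TCP and whose axes are the flange's). Camera axes: x right, y down, z forward; pixel columns grow to the right and rows downward; lengths in mm; the calibration is good to about 2 mm. A picture is of the moment at which its call begins: read the wrist's pose just before it. camera_model takes no time and is no camera call.
- bot.close_job(): hands the job in; it is judged then, once.
The state is a dict: "time": time; "joint_positions": joint angles; "dq": joint speeds; "tau": joint torques, N m; "tool_pos": TCP position; "tcp_rot": TCP orientation; "contact_force": force on the tool from outside, world axes, zero at the start; "moment": the same for the moment, N m; "grip_width": finger opening in mm; "finger_force": force on a finger pad.
Only numpy, scipy, OpenCV 4.12 (cv2) and the standard library are available. Lean on these libraries where they do the work, as an engineer would, in place of code of your own. Each camera call takes 0.05 s, during which the arm holds its last target. There are 200 camera calls.

## Working session

There is one attempt and no reset: what is moved stays moved. The work goes in short steps, Python scripts to look and compute and a tool call to move; the robot and the scene stay as the last step left them, time stands still between calls to the robot, and variables do not carry over. Pictures are saved under pics/ and viewed, at most 10 in all, crops included, and the job is handed in when it is done.

Besides the shell and the picture viewer there is one more tool, called as name([rows], argument=value, ...), one row to a line, values as JSON. send_rows: Moves the arm, as the interface text tells. Its arguments: {"type":"object","properties":{"rows":{"type":"array","items":{"type":"object","properties":{"x":{"type":"number","minimum":-1,"maximum":1},"y":{"type":"number","minimum":-1,"maximum":1},"z":{"type":"number","minimum":-1,"maximum":1},"ax":{"type":"number","minimum":-1,"maximum":1},"ay":{"type":"number","minimum":-1,"maximum":1},"az":{"type":"number","minimum":-1,"maximum":1},"jaw":{"type":"number"}}}}},"required":["rows"]}

```bash
mkdir -p pics; cat > h.py <<'E'
import numpy as np, cv2
from plant import bot
from scipy.spatial.transform import Rotation as Ro
def cloud(n):
    o=bot.get_obs(); im,d=bot.capture(n); m=bot.camera_model(n)
    f=210/np.tan(np.radians(m["vertical_fov"])/2)
    v,u=np.mgrid[0:420,0:560]
    xd=(u-m["cx"])/f; yd=(v-m["cy"])/f
    x,y=xd.copy(),yd.copy()
    for _ in range(10):
        s=1+m["k1"]*(x*x+y*y); x=xd/s;y=yd/s
    P=np.stack([x*d,y*d,d],-1).astype(float)
    if n=="wrist":
        T=np.array(m["T_tool_cam"]); P=P@T[:3,:3].T+T[:3,3]
        P=P@Ro.from_euler("xyz",o["tcp_rot"]).as_matrix().T+np.array(o["tool_pos"])
    else: P=(P-np.array(m["t"]))@np.array(m["R"])
    P[d==0]=np.nan
    return im,d,P
def save(n,im): cv2.imwrite("pics/"+n+".png",im[...,::-1])
E
python3 - <<'E'
from h import *
print(bot.get_obs())
for n in("scene","side","wrist"):
    im,d,P=cloud(n); save(n+"0",im)
    np.savez("/tmp/"+n,im=im,P=P)
E
```

```text
{'time': 0.0, 'joint_positions': array([ 1.20002922e+00,  3.42711689e-01,  1.52502443e+00,  1.58132938e-05,
        1.27539770e+00, -1.45998230e-01]), 'dq': array([-1.74607852e-03,  2.07286668e-03,  2.00167874e-03,  5.41992843e-04,
        7.63882945e-04, -3.19172205e-05]), 'tau': array([ 1.53106179e-03, -4.31235874e+01, -2.44218135e+01,  7.17500551e-02,
        5.58100606e-02, -1.22924225e-04]), 'tool_pos': array([116.83503056, 511.41389566, 226.04810579]), 'tcp_rot': array([-3.14007009e+00, -2.39169038e-04,  2.91681898e+00]), 'contact_force': array([ 0.36108829, -0.43921747, -0.3428784 ]), 'moment': array([ 0.02361332,  0.01290959, -0.01767925]), 'finger_force': 0.0, 'grip_width': 91.99272129937417}
```

View pics/scene0.png

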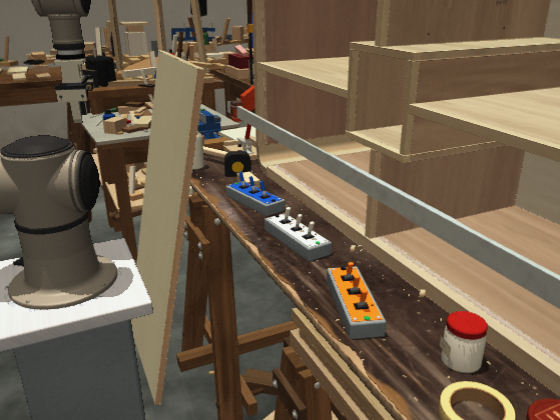

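View pics/side0.png

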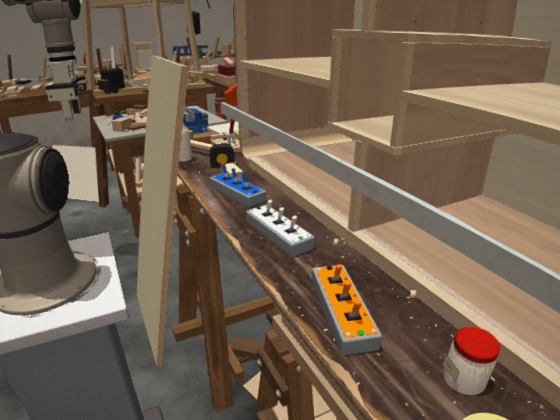

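The scene view shows the orange bank at about (357,300), with its green dot at (367,318). The white bank is at (297,235) and blue at (255,195). A leaning panel stands between the arm and the banks.

```bash
python3 - <<'E'
from h import *
for n in("scene","side"):
    z=np.load(f"/tmp/{n}.npz"); im,P=z["im"],z["P"]
    hsv=cv2.cvtColor(im,cv2.COLOR_RGB2HSV); H,S,V=[hsv[...,i].astype(int) for i in range(3)]
    ws=(P[...,0]>250)&(P[...,0]<750)&(abs(P[...,1])<700)&(P[...,2]>28)&(P[...,2]<42)
    for c,m in (("or",(H>8)&(H<20)&(S>200)&(V>150)),("bl",(H>105)&(H<125)&(S>150)),("wh",(S<40)&(V>130)),("gr",(H>45)&(H<75)&(S>150))):
        k=m&ws; p=P[k]
        if len(p)<3: print(n,c,len(p)); continue
        r=cv2.minAreaRect(p[:,:2].astype(np.float32))
        print(n,c,len(p),p.mean(0).round(1),r)
    # panel, high furniture points
    for zl in (50,150,250,330):
        k=(abs(P[...,2]-zl)<12)&(P[...,0]>150)&(P[...,0]<520)&(P[...,1]>300)&(P[...,1]<700); p=P[k]
        if len(p): print(zl,len(p),p.min(0).round(),p.max(0).round())
    for (u,v) in ((160,80),(170,200),(160,300)) : print(P[v,u].round())
E
```

```text
scene or 904 [ 490.5 -362.    34.2] ((497.6048889160156, -350.1741943359375), (188.18040466308594, 52.453914642333984), 72.18473815917969)
scene bl 304 [523.5 209.8  33.4] ((525.5189819335938, 219.10870361328125), (56.93124771118164, 189.36712646484375), 14.174619674682617)
scene wh 1086 [ 506.9 -120.4   33. ] ((529.3616333007812, 105.18435668945312), (1110.06591796875, 181.35935974121094), 79.91049194335938)
scene gr 28 [ 487.2 -291.5   35.5] ((511.27294921875, -66.27896118164062), (748.680419921875, 56.23333740234375), 87.3050537109375)
50 283 [381. 433.  38.] [518. 697.  62.]
150 229 [400. 430. 138.] [429. 697. 162.]
250 243 [422. 431. 238.] [450. 699. 262.]
330 288 [150. 430. 318.] [465. 699. 342.]
[429. 870. 255.]
[357. 560. -88.]
[ 281.  528. -444.]
side or 1406 [ 490.6 -360.    34.6] ((497.3910827636719, -347.88909912109375), (185.22955322265625, 53.42292785644531), 72.17760467529297)
side bl 297 [524.2 213.2  33.4] ((525.1273803710938, 222.53240966796875), (54.10880661010742, 183.80677795410156), 14.545106887817383)
side wh 1352 [ 505.5 -143.9   33.1] ((523.9696044921875, 100.56784057617188), (1099.5860595703125, 157.62901306152344), 82.49673461914062)
side gr 33 [ 481.5 -363.3   35.3] ((512.2532958984375, -61.767822265625), (751.2750244140625, 53.69682693481445), 86.9168701171875)
50 232 [381. 434.  38.] [520. 699.  61.]
150 177 [401. 434. 138.] [479. 695. 162.]
250 182 [421. 434. 238.] [448. 699. 262.]
330 230 [150. 434. 318.] [463. 699. 342.]
[433. 735. 278.]
[362. 439. -77.]
[ 271.  443. -481.]
```

View pics/wrist0.png

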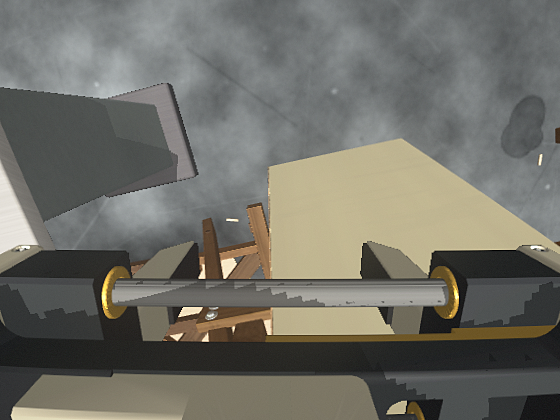

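The wrist view shows only the open gripper over the floor, with the panel to its right at (380,230). From the depth data the orange bank is at about (497,-349) with its row at 72°. I'll swing out past the panel.

```bash
cat >> h.py <<'E'
def go(pos,yaw,base=None):
    o=bot.get_obs()
    R=Ro.from_euler("xyz",o["tcp_rot"]); G=Ro.from_euler("xyz",[np.pi,0,yaw])
    t=R.inv().apply(np.array(pos)-o["tool_pos"])/200
    w=(R.inv()*G).as_rotvec()/np.radians(60)
    print("now",o["tool_pos"].round(1),o["tcp_rot"].round(3),"t",round(o["time"],2),"->",t.round(3),w.round(3))
E
python3 - <<'E'
from h import *
go([250,285,270],2.1)
go([390,50,270],1.26)
z=np.load("/tmp/side.npz"); im,P=z["im"],z["P"]
hsv=cv2.cvtColor(im,cv2.COLOR_RGB2HSV); H,S=hsv[...,0],hsv[...,1]
k=(H>45)&(H<75)&(S>150)&(P[...,1]<-200)&(P[...,2]>20); print("green",np.median(P[k],0))
k=(S<40)&(hsv[...,2]>130)&(abs(P[...,2]-35)<7)&(P[...,0]>420)&(P[...,0]<600)&(P[...,1]<150)&(P[...,1]>-270)
print(cv2.minAreaRect(P[k][:,:2].astype(np.float32)))
k=(P[...,0]>560)&(P[...,0]<650)&(P[...,1]>-500)&(P[...,1]<-200)&(P[...,2]>60); print("bar",P[k].min(0),P[k].max(0))
E
```

```text
now [116.9 511.5 226.2] [-3.14  -0.     2.917] t 0.15 -> [-0.901 -0.956 -0.218] [-0.001  0.     0.78 ]
now [116.9 511.5 226.2] [-3.14  -0.     2.917] t 0.15 -> [-1.846 -1.945 -0.217] [-1.000e-03  1.000e-03  1.582e+00]
green [ 470.30376237 -430.82612521   35.56386583]
((522.416748046875, -61.13539123535156), (419.0426025390625, 91.44863891601562), 87.87903594970703)
bar [ 605.28536371 -499.9955781   163.91521603] [ 649.98643715 -200.11572401  457.16164372]
```

send_rows([
  {"x":-0.09,"y":-0.1,"z":-0.02,"az":0.08,"jaw":-1},
  {"x":-0.18,"y":-0.2,"z":-0.04,"az":0.16,"jaw":-1},
  {"x":-0.27,"y":-0.29,"z":-0.06,"az":0.24,"jaw":-1},
  {"x":-0.36,"y":-0.38,"z":-0.09,"az":0.32,"jaw":-1},
  {"x":-0.45,"y":-0.48,"z":-0.11,"az":0.4,"jaw":-1},
  {"x":-0.54,"y":-0.58,"z":-0.13,"az":0.48,"jaw":-1},
  {"x":-0.63,"y":-0.67,"z":-0.15,"az":0.56,"jaw":-1},
  {"x":-0.72,"y":-0.76,"z":-0.17,"az":0.64,"jaw":-1},
  {"x":-0.81,"y":-0.86,"z":-0.2,"az":0.72,"jaw":-1},
  {"x":-0.9,"y":-0.96,"z":-0.22,"az":0.78,"jaw":-1},
])

```text
schema error: expected keys x, y, z, ax, ay, az, jaw
```

```bash
python3 - <<'E'
from h import *
go([400,60,270],1.2)
print(np.array(bot.camera_model("wrist")["T_tool_cam"]).round(2), bot.get_obs()["joint_positions"].round(2))
P=np.load("/tmp/side.npz")["P"]
for y in (-450,-350,-250,-150,0):
    k=(P[...,0]>560)&(P[...,0]<650)&(abs(P[...,1]-y)<25)&(P[...,2]>60)&(P[...,2]<300); p=P[k]
    if len(p): print(y,len(p),p.min(0).round(),p.max(0).round())
E
```

```text
now [116.9 511.5 226.2] [-3.14  -0.     2.917] t 0.15 -> [-1.883 -1.885 -0.217] [-1.000e-03  1.000e-03  1.639e+00]
[[   0.     -0.96   -0.28   76.16]
 [   1.      0.      0.      1.03]
 [  -0.     -0.28    0.96 -158.53]
 [   0.      0.      0.      1.  ]] [ 1.2   0.34  1.52  0.    1.28 -0.15]
-450 828 [ 606. -475.  164.] [ 620. -425.  209.]
-350 584 [ 606. -375.  164.] [ 620. -325.  208.]
-250 424 [ 606. -275.  166.] [ 650. -225.  297.]
-150 340 [ 606. -175.   60.] [ 650. -125.  255.]
0 182 [606. -25. 166.] [617.  25. 208.]
```

send_rows([
  {"x":-0.09,"y":-0.1,"z":-0.02,"ax":0,"ay":0,"az":-0.02,"jaw":-1},
  {"x":-0.18,"y":-0.2,"z":-0.04,"ax":0,"ay":0,"az":-0.04,"jaw":-1},
  {"x":-0.27,"y":-0.29,"z":-0.06,"ax":0,"ay":0,"az":-0.06,"jaw":-1},
  {"x":-0.36,"y":-0.38,"z":-0.09,"ax":0,"ay":0,"az":-0.08,"jaw":-1},
  {"x":-0.45,"y":-0.48,"z":-0.11,"ax":0,"ay":0,"az":-0.1,"jaw":-1},
  {"x":-0.54,"y":-0.58,"z":-0.13,"ax":0,"ay":0,"az":-0.12,"jaw":-1},
  {"x":-0.63,"y":-0.67,"z":-0.15,"ax":0,"ay":0,"az":-0.14,"jaw":-1},
  {"x":-0.72,"y":-0.76,"z":-0.17,"ax":0,"ay":0,"az":-0.16,"jaw":-1},
  {"x":-0.81,"y":-0.86,"z":-0.2,"ax":0,"ay":0,"az":-0.18,"jaw":-1},
  {"x":-0.9,"y":-0.96,"z":-0.22,"ax":0,"ay":0,"az":-0.21,"jaw":-1},
])

```text
time: 1.4
tool_pos: [250.0, 283.7, 270.8]
tcp_rot: [3.142, -0.0, 3.138]
contact_force: [0.7, 0.0, 0.0]
grip_width: 0.7
finger_force: 0.0
```

```bash
python3 - <<'E'
from h import *
go([400,100,270],3.1416)
go([440,-90,270],3.1416)
print(bot.get_obs()["joint_positions"].round(2))
E
```

```text
now [250.  283.7 270.8] [ 3.142 -0.     3.138] t 1.4 -> [-0.754 -0.916  0.004] [ 0.    -0.    -0.004]
now [250.  283.7 270.8] [ 3.142 -0.     3.138] t 1.4 -> [-0.957 -1.865  0.004] [ 0.    -0.    -0.004]
[ 0.65  0.03  1.8   0.    1.32 -0.92]
```

send_rows([
  {"x":-0.08,"y":-0.1,"z":0,"ax":0,"ay":0,"az":0,"jaw":-1},
  {"x":-0.16,"y":-0.2,"z":0,"ax":0,"ay":0,"az":0,"jaw":-1},
  {"x":-0.24,"y":-0.3,"z":0,"ax":0,"ay":0,"az":0,"jaw":-1},
  {"x":-0.32,"y":-0.4,"z":0,"ax":0,"ay":0,"az":0,"jaw":-1},
  {"x":-0.4,"y":-0.5,"z":0,"ax":0,"ay":0,"az":0,"jaw":-1},
  {"x":-0.48,"y":-0.6,"z":0,"ax":0,"ay":0,"az":0,"jaw":-1},
  {"x":-0.56,"y":-0.7,"z":0,"ax":0,"ay":0,"az":0,"jaw":-1},
  {"x":-0.64,"y":-0.8,"z":0,"ax":0,"ay":0,"az":0,"jaw":-1},
  {"x":-0.7,"y":-0.9,"z":0,"ax":0,"ay":0,"az":0,"jaw":-1},
  {"x":-0.75,"y":-1,"z":0,"ax":0,"ay":0,"az":0,"jaw":-1},
])

```text
time: 2.65
tool_pos: [398.9, 83.0, 270.5]
tcp_rot: [3.142, -0.001, 3.137]
contact_force: [0.7, 0.3, 1.1]
grip_width: 0.3
finger_force: 0.0
```

send_rows([
  {"x":-0.02,"y":-0.1,"z":0,"ax":0,"ay":0,"az":0,"jaw":-1},
  {"x":-0.04,"y":-0.2,"z":0,"ax":0,"ay":0,"az":0,"jaw":-1},
  {"x":-0.06,"y":-0.3,"z":0,"ax":0,"ay":0,"az":0,"jaw":-1},
  {"x":-0.08,"y":-0.4,"z":0,"ax":0,"ay":0,"az":0,"jaw":-1},
  {"x":-0.1,"y":-0.5,"z":0,"ax":0,"ay":0,"az":0,"jaw":-1},
  {"x":-0.12,"y":-0.6,"z":0,"ax":0,"ay":0,"az":0,"jaw":-1},
  {"x":-0.14,"y":-0.7,"z":0,"ax":0,"ay":0,"az":0,"jaw":-1},
  {"x":-0.16,"y":-0.8,"z":0,"ax":0,"ay":0,"az":0,"jaw":-1},
  {"x":-0.18,"y":-0.9,"z":0,"ax":0,"ay":0,"az":0,"jaw":-1},
  {"x":-0.2,"y":-1,"z":0,"ax":0,"ay":0,"az":0,"jaw":-1},
])

```text
time: 3.9
tool_pos: [437.6, -117.0, 270.5]
tcp_rot: [3.141, -0.0, 3.137]
contact_force: [1.1, 0.0, -0.1]
grip_width: 0.3
finger_force: 0.0
```

send_rows([
  {"x":0,"y":-0.1,"z":0,"ax":0,"ay":0,"az":0,"jaw":-1},
  {"x":0,"y":-0.2,"z":0,"ax":0,"ay":0,"az":0,"jaw":-1},
  {"x":0,"y":-0.3,"z":0,"ax":0,"ay":0,"az":0,"jaw":-1},
  {"x":0,"y":-0.4,"z":0,"ax":0,"ay":0,"az":0,"jaw":-1},
  {"x":0,"y":-0.5,"z":0,"ax":0,"ay":0,"az":0,"jaw":-1},
  {"x":0,"y":-0.6,"z":0,"ax":0,"ay":0,"az":0,"jaw":-1},
  {"x":0,"y":-0.7,"z":0,"ax":0,"ay":0,"az":0,"jaw":-1},
  {"x":0,"y":-0.8,"z":0,"ax":0,"ay":0,"az":0,"jaw":-1},
  {"x":0,"y":-0.9,"z":0,"ax":0,"ay":0,"az":0,"jaw":-1},
  {"x":0,"y":-1,"z":0,"ax":0,"ay":0,"az":0,"jaw":-1},
])

```text
time: 5.15
tool_pos: [436.7, -317.8, 270.6]
tcp_rot: [3.141, 0.0, 3.137]
contact_force: [0.2, -0.3, 0.8]
grip_width: 0.6
finger_force: 0.0
```

```bash
python3 - <<'E'
from h import *
o=bot.get_obs()
im,d,P=cloud("wrist"); save("w1",im)
hsv=cv2.cvtColor(im,cv2.COLOR_RGB2HSV); H,S,V=[hsv[...,i].astype(int) for i in range(3)]
ok=(P[...,1]<-200)&(P[...,1]>-480)&(P[...,0]<580)
k=(H>8)&(H<20)&(S>200)&(V>120)&ok
p=P[k&(abs(P[...,2]-35)<6)]; print(len(p),np.median(p,0),cv2.minAreaRect(p[:,:2].astype(np.float32)))
p=P[k&(P[...,2]>60)]; print(len(p),p.max(0) if len(p) else 0)
for z in (p,):
  for i in range(0): pass
if len(p)>30:
  _,l,c=cv2.kmeans(p.astype(np.float32),3,None,(3,50,.1),5,2); print(c)
go([464,-450,66],3.1416); print(o["joint_positions"].round(2))
E
```

```text
2985 [ 492.79529416 -364.52430627   35.55839948] ((496.83087158203125, -346.37957763671875), (186.77149963378906, 54.14803695678711), 72.94207763671875)
259 [ 510.73148506 -303.25363322  343.00346609]
[[ 477.35815  -403.48196    72.18893 ]
 [ 421.98798  -314.44394   287.39514 ]
 [ 495.64392  -343.49335    72.124344]]
now [ 436.6 -320.   270.4] [-3.14  -0.     3.135] t 5.2 -> [-0.141 -0.648  1.023] [-0.001 -0.    -0.006]
[-0.77  0.34  1.4   0.    1.4  -2.34]
```

View pics/w1.png

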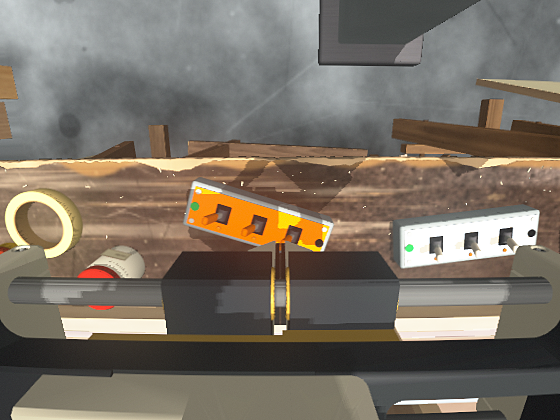

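The wrist view shows the orange bank with its green dot at (195,206) and black dot at (319,242). There is a jar at (110,265) to check before I choose where to come down.

```bash
python3 - <<'E'
from h import *
P=np.load("/tmp/side.npz")["P"]
k=(P[...,0]>400)&(P[...,0]<600)&(P[...,1]<-445)&(P[...,1]>-800)&(P[...,2]>45); p=P[k]; print(np.percentile(p,[1,50,99],axis=0).round())
c=np.array([497,-347.5]);d=np.array([.302,.953])
for s in(-108,95): print(s,c+s*d)
go([*(c-108*d),110],3.1416);go([*(c-108*d),65],3.1416)
E
```

```text
[[ 542. -589.   46.]
 [ 559. -565.   78.]
 [ 598. -531.   80.]]
-108 [ 464.384 -450.424]
95 [ 525.69  -256.965]
now [ 436.6 -320.   270.4] [-3.14  -0.     3.135] t 5.2 -> [-0.143 -0.65   0.803] [-0.001 -0.    -0.006]
now [ 436.6 -320.   270.4] [-3.14  -0.     3.135] t 5.2 -> [-0.143 -0.65   1.028] [-0.001 -0.    -0.006]
```

The jar is clear of the path. I'll go over the start point, then down.

send_rows([
  {"x":-0.03,"y":-0.15,"z":0,"ax":0,"ay":0,"az":0,"jaw":-1},
  {"x":-0.06,"y":-0.3,"z":0,"ax":0,"ay":0,"az":0,"jaw":-1},
  {"x":-0.1,"y":-0.45,"z":0,"ax":0,"ay":0,"az":0,"jaw":-1},
  {"x":-0.13,"y":-0.6,"z":0.05,"ax":0,"ay":0,"az":0,"jaw":-1},
  {"x":-0.143,"y":-0.65,"z":0.2,"ax":0,"ay":0,"az":0,"jaw":-1},
  {"x":-0.143,"y":-0.65,"z":0.36,"ax":0,"ay":0,"az":0,"jaw":-1},
  {"x":-0.143,"y":-0.65,"z":0.52,"ax":0,"ay":0,"az":0,"jaw":-1},
  {"x":-0.143,"y":-0.65,"z":0.67,"ax":0,"ay":0,"az":0,"jaw":-1},
  {"x":-0.143,"y":-0.65,"z":0.8,"ax":0,"ay":0,"az":0,"jaw":-1},
  {"x":-0.143,"y":-0.65,"z":0.8,"ax":0,"ay":0,"az":0,"jaw":-1},
])

```text
time: 6.45
tool_pos: [463.8, -445.5, 108.4]
tcp_rot: [3.138, -0.003, 3.137]
contact_force: [-0.1, -0.4, 0.9]
grip_width: 0.6
finger_force: 0.0
```

```bash
python3 - <<'E'
from h import *
go([464.4,-450.4,65],3.1416)
go([525.7,-257,65],3.1416)
im,d=bot.capture("side"); save("s2",im)
E
```

```text
now [ 463.8 -445.5  108.4] [ 3.138e+00 -3.000e-03  3.137e+00] t 6.45 -> [-0.004 -0.025  0.217] [ 0.004 -0.003 -0.005]
now [ 463.8 -445.5  108.4] [ 3.138e+00 -3.000e-03  3.137e+00] t 6.45 -> [-0.305  0.943  0.22 ] [ 0.004 -0.003 -0.005]
```

View pics/s2.png

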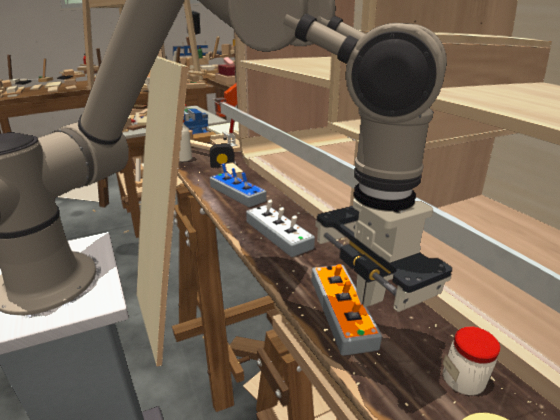

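The side view shows the closed fingertips at about (370,298) above the green-dot end, with all levers standing. Descending.

send_rows([
  {"x":0,"y":-0.025,"z":0.03,"ax":0,"ay":0,"az":0,"jaw":-1},
  {"x":0,"y":-0.025,"z":0.06,"ax":0,"ay":0,"az":0,"jaw":-1},
  {"x":0,"y":-0.025,"z":0.09,"ax":0,"ay":0,"az":0,"jaw":-1},
  {"x":0,"y":-0.025,"z":0.12,"ax":0,"ay":0,"az":0,"jaw":-1},
  {"x":0,"y":-0.025,"z":0.15,"ax":0,"ay":0,"az":0,"jaw":-1},
  {"x":0,"y":-0.025,"z":0.18,"ax":0,"ay":0,"az":0,"jaw":-1},
  {"x":0,"y":-0.025,"z":0.21,"ax":0,"ay":0,"az":0,"jaw":-1},
  {"x":0,"y":-0.025,"z":0.22,"ax":0,"ay":0,"az":0,"jaw":-1},
  {"x":0,"y":-0.025,"z":0.22,"ax":0,"ay":0,"az":0,"jaw":-1},
  {"x":0,"y":-0.025,"z":0.22,"ax":0,"ay":0,"az":0,"jaw":-1},
])

```text
time: 7.75
tool_pos: [464.8, -451.6, 66.9]
tcp_rot: [-3.141, 0.0, 3.137]
contact_force: [0.9, 0.3, 0.9]
grip_width: 0.7
finger_force: 0.0
```

```bash
python3 - <<'E'
from h import *
go([495.5,-352,65],3.1416)
go([526,-257,65],3.1416)
E
```

```text
now [ 464.8 -451.6   66.9] [-3.141  0.     3.137] t 7.75 -> [-0.151  0.499  0.01 ] [-0.     0.    -0.005]
now [ 464.8 -451.6   66.9] [-3.141  0.     3.137] t 7.75 -> [-0.301  0.975  0.009] [-0.     0.    -0.005]
```

send_rows([
  {"x":-0.015,"y":0.05,"z":0.01,"ax":0,"ay":0,"az":0,"jaw":-1},
  {"x":-0.03,"y":0.1,"z":0.01,"ax":0,"ay":0,"az":0,"jaw":-1},
  {"x":-0.045,"y":0.15,"z":0.01,"ax":0,"ay":0,"az":0,"jaw":-1},
  {"x":-0.06,"y":0.2,"z":0.01,"ax":0,"ay":0,"az":0,"jaw":-1},
  {"x":-0.075,"y":0.25,"z":0.01,"ax":0,"ay":0,"az":0,"jaw":-1},
  {"x":-0.09,"y":0.3,"z":0.01,"ax":0,"ay":0,"az":0,"jaw":-1},
  {"x":-0.105,"y":0.35,"z":0.01,"ax":0,"ay":0,"az":0,"jaw":-1},
  {"x":-0.12,"y":0.4,"z":0.01,"ax":0,"ay":0,"az":0,"jaw":-1},
  {"x":-0.135,"y":0.45,"z":0.01,"ax":0,"ay":0,"az":0,"jaw":-1},
  {"x":-0.15,"y":0.5,"z":0.01,"ax":0,"ay":0,"az":0,"jaw":-1},
])

```text
time: 9.0
tool_pos: [495.3, -350.8, 64.5]
tcp_rot: [3.141, -0.0, 3.137]
contact_force: [-0.4, 0.5, 0.0]
grip_width: 0.5
finger_force: 0.0
```

```bash
python3 - <<'E'
from h import *
go([526,-257,65],3.1416)
im,d=bot.capture("side"); save("s3",cv2.resize(im[230:380,260:460],None,fx=3,fy=3))
E
```

```text
now [ 495.3 -350.8   64.5] [ 3.141 -0.     3.137] t 9.0 -> [-0.151  0.47  -0.002] [ 0.001 -0.    -0.005]
```

View pics/s3.png

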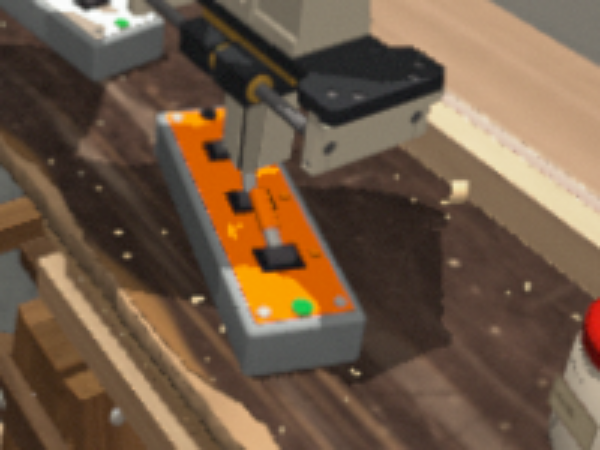

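The crop shows lever 1 lying over at (268,215), with the fingertip at lever 2. Continuing.

send_rows([
  {"x":-0.015,"y":0.05,"z":0,"ax":0,"ay":0,"az":0,"jaw":-1},
  {"x":-0.03,"y":0.1,"z":0,"ax":0,"ay":0,"az":0,"jaw":-1},
  {"x":-0.045,"y":0.15,"z":0,"ax":0,"ay":0,"az":0,"jaw":-1},
  {"x":-0.06,"y":0.2,"z":0,"ax":0,"ay":0,"az":0,"jaw":-1},
  {"x":-0.075,"y":0.25,"z":0,"ax":0,"ay":0,"az":0,"jaw":-1},
  {"x":-0.09,"y":0.3,"z":0,"ax":0,"ay":0,"az":0,"jaw":-1},
  {"x":-0.105,"y":0.35,"z":0,"ax":0,"ay":0,"az":0,"jaw":-1},
  {"x":-0.12,"y":0.4,"z":0,"ax":0,"ay":0,"az":0,"jaw":-1},
  {"x":-0.135,"y":0.44,"z":0,"ax":0,"ay":0,"az":0,"jaw":-1},
  {"x":-0.145,"y":0.46,"z":0,"ax":0,"ay":0,"az":0,"jaw":-1},
])

```text
time: 10.3
tool_pos: [524.9, -259.3, 64.7]
tcp_rot: [3.142, 0.0, 3.137]
contact_force: [-0.2, 0.2, -0.0]
grip_width: 0.5
finger_force: 0.0
```

send_rows([
  {"x":0,"y":0,"z":0,"ax":0,"ay":0,"az":0,"jaw":-1},
  {"x":0,"y":0,"z":0,"ax":0,"ay":0,"az":0,"jaw":-1},
  {"x":0,"y":0,"z":-0.03,"ax":0,"ay":0,"az":0,"jaw":-1},
  {"x":0,"y":0,"z":-0.08,"ax":0,"ay":0,"az":0,"jaw":-1},
  {"x":0,"y":0,"z":-0.14,"ax":0,"ay":0,"az":0,"jaw":-1},
  {"x":0,"y":0,"z":-0.22,"ax":0,"ay":0,"az":0,"jaw":-1},
  {"x":0,"y":0,"z":-0.3,"ax":0,"ay":0,"az":0,"jaw":-1},
  {"x":0,"y":0,"z":-0.38,"ax":0,"ay":0,"az":0,"jaw":-1},
  {"x":0,"y":0,"z":-0.42,"ax":0,"ay":0,"az":0,"jaw":-1},
  {"x":0,"y":0,"z":-0.42,"ax":0,"ay":0,"az":0,"jaw":-1},
])

```text
time: 11.55
tool_pos: [524.9, -260.0, 149.3]
tcp_rot: [-3.141, 0.001, 3.137]
contact_force: [0.2, -0.3, -1.8]
grip_width: 0.4
finger_force: 0.0
```

```bash
python3 - <<'E'
from h import *
im,d=bot.capture("side"); save("s4",cv2.resize(im[230:380,260:460],None,fx=3,fy=3))
print(bot.get_obs()["tool_pos"],bot.get_obs()["dq"].round(3))
E
```

```text
[ 524.5407925  -259.75936093  148.65476321] [-0.001  0.013  0.013  0.    -0.003  0.   ]
```

View pics/s4.png

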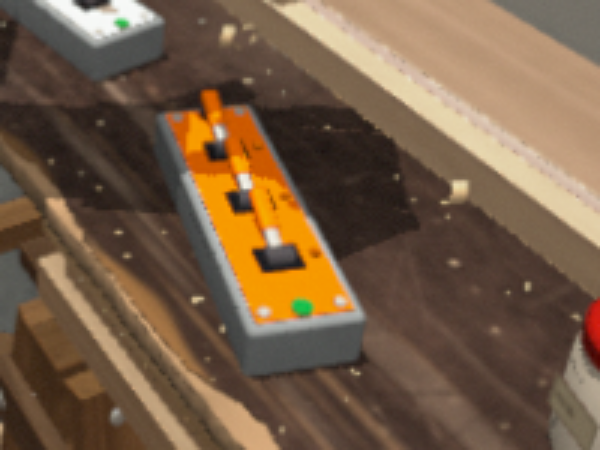

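All three levers lie over, at (262,210), (240,165) and (212,110), and the arm is clear of everything.

```bash
python3 -c "
from plant import bot
print(bot.close_job())"
```

```text
the job is handed in; nothing more can be done
None
```

All three orange levers were switched off in one drag from the green dot to the black dot; the path stayed clear of the blue and white banks, and I handed the job in at about 12 s (no verdict was shown).

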